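# Draw the slide out from under the blanks

## Robot

A 6-joint arm with a two-finger parallel gripper is mounted at the origin on the work surface. World frame = base frame: x ahead of the robot, y to its left, z up, the work surface at z = 0. Lengths are in m, angles in rad, forces in N, time in s.
With the tool pointing down it reaches from about 0.4 to 0.825 m from the base axis. Payload 7 kg.
Tool frame: the origin (TCP) lies midway between the tips of the shut fingers; the grasp point (between the pads) lies 19 mm behind it; x points along the fingers, z is the direction in which the jaws open and shut, and the axes are right-handed (so a half turn about x gives the same grasp; the last joint's range is limited). The gripper opens to 85 mm and grips with 20 to 120 N. Pads are 22 mm wide; open, the fingers measure 114 mm over their backs; the gripper's body (76 mm by 85 mm) begins 54 mm behind the grasp point. The pads swing forward as they close: fully open they stand 13 mm farther back than shut.
Start: joints at [-1.056, 0.359, 0.012, 0, -1.224, -0.288], TCP at [0.152, -0.658, 0.231] pointing down, gripper open.
Joint ranges: [-3.07, 3.07], [-1.43, 2.12], [-1.02, 1.25], [-3.03, 1.67], [-3.05, -0], [-3.03, 3.03]. Speed limits (rad/s): [2.39, 2.39, 3.01, 3.14, 3.14, 3.14].

## Interface

Orientations are given as a rotation vector (axis times angle).
In Python, from plant import arm gives the robot as it stands.
- The arm moves only by the tool move_arm, never from a script. Its argument "increments" is a list of rows, each an object of numbers: "fingers": the closure, from -1 (fully open) to 1 (shut); "dx", "dy", "dz": the shift along the tool's x, y, z in units of 0.03 m (1.0 is 0.03 m); "roll": the turn about the tool's x in units of 5 degrees (1.0 is 5 degrees). A call has 1 to 8 rows; each row shifts and turns the commanded pose from where the row before left it, along the tool's axes as they then stand; what a row does not reach is not made up. A row lasts 1/8 s, in which the tool goes at most 62.5 mm and 10.7 degrees, less where a joint would pass 70% of its speed; a pose out of reach is approached as far as the arm can. A call with a number of a shift or a turn outside -1 to 1 is refused whole. A call with a gripper value outside its range is refused whole. The fingers move at their own pace and stop on an object; the grip force is fixed at half the most. Time passes only in rows, so rows that do not move let the fingers close. It gives the time, the measured TCP pose, the force and the opening at its end, in the units of the state.
- arm.sense(): the state, without advancing time (a new reading comes with each control period).
- arm.camera(name): name is "side" or "top" or "wrist"; returns the picture (384x512x3 uint8, red, green, blue); there is no depth.
- arm.calibration(name): a dict with "fx", "fy", "cx", "cy" (pixels), "dist" ([k1, k2, p1, p2, k3] as OpenCV has them; the pictures are not rectified), "world_from_camera" (4x4, takes a point from camera to world coordinates). Camera axes: x right, y up, looking along -z (the intrinsics and any distortion apply to the point x, -y, -z); pixel columns grow to the right and rows downward; lengths in m; the calibration is good to about 2 mm. A picture is of the moment at which its call begins: read the wrist's pose just before it. calibration takes no time and is no camera call; for the wrist camera it gives the pose at the moment of the call.
- arm.finish_job(): hands the job in, once; it reports no verdict.
The state is a dict: "t": time; "qpos": joint angles; "qd": joint speeds; "joint_torque": joint torques, N m; "tcp_pos": TCP position; "tcp_rot": TCP orientation; "force": force on the tool from outside, world axes, zero at the start; "wrist_torque": the same for the moment, N m; "width": finger opening in m.
Only numpy, scipy, OpenCV 4.12 (cv2) and the standard library are available. Lean on these libraries where they do the work, as an engineer would, in place of code of your own. Each camera call takes 0.05 s, during which the arm holds its last target.

## Task

Lift the yellow lock pin of the press-feed magazine until it is fully up, then draw the white slide by its red handle straight and level out of its channel, without forcing it and without toppling the stack of three metal blanks that stands on it: the stack must settle, still neatly piled, on the channel floor. Then lay the slide flat in the grey tray and let go of it.

Things in the scene. Friction and masses are not known exactly. Their poses are not given: they have to be found in the camera images.
- nest: Magazine: fixed grey and steel block, 130 (x) x 100 (y) x 66 (z) mm; 10 mm high feet reach y = +-70. Origin: centre of its underside, z up. Its channel (62 wide, floor z = 40, roof z = 48) runs along x; the mouth is in the -x end, so the slide is drawn along -x. Lips (top z = 56) leave a 44 mm slot, open above, where the blanks stand. A bridge over the rear (x 28 to 65, top z = 66) carries the pin.
- mouth (a point): Centre of the channel's mouth in the magazine's end face (magazine x = -65, z = 44); axes as the magazine. A bridge 14 mm thick crosses the slot above it (z 53 to 66) and holds the lowest blank back while the slide is drawn.
- pin_knob (a point): Gripping point of the lock pin: on the axis, 26 mm above the rear bridge when down, of a yellow upright round knob 20 mm in diameter and 36 mm tall (from 22 mm below this point to 14 mm above it). It stands at x = 42, y = 0 of the magazine. The knob rises with the pin. When down, the pin passes through a 14 mm square hole in the slide and locks it.
- pin (a joint): Lift of the lock pin in m: 0 down (slide locked), 0.020 fully up. It is free of the slide above 0.010. About 3 N of friction; it stays where it is left.
- slider: White plastic slide, 172 mm long, 6 thick, 0.2 to 0.3 kg. Origin: underside, centre line; locked in place, it lies over the magazine's origin at z = 40, axes alike. 60 wide from x = -65 to 57 (tail); a tongue 30 wide, x = -115 to -65, sticks out of the mouth and carries the handle. Play in the channel about 2 mm in width and in height. The tail leaves the mouth after 122 mm of travel.
- slider_handle (a point): Centre of the part to grip on the slide's red handle, an upright block 30 (along the slide, x) x 16 (across, y) x 40 (z) mm standing on the tongue: 26 mm above the slide's underside, 20 mm below the handle's top, at slide x = -97. Axes as the slide.
- slider_mid (a point): Middle of the slide's plate, half-way up its thickness (slide x = -29, z = 3). Axes as the slide.
- slider_tail (a point): Middle of the slide's tail end, half-way up its thickness (slide x = 57, z = 3). Axes as the slide.
- blank0: Lowest of three loose metal blanks (rectangular blocks), steel, 50 (x) x 40 (y) x 18 (z) mm, 0.28 kg; origin at the centre of its underside. At the start it stands on the slide in the slot, a few mm behind the front bridge; once the slide is out it has dropped 6 mm on to the channel floor.
- blank1: Middle blank, brass, 0.30 kg, same size, piled on the lowest; origin at the centre of its underside.
- blank2: Top blank, aluminium, 0.10 kg, same size, piled on the middle one; origin at the centre of its underside. The top of the pile is at first 100 mm above the table.
- tray: Grey open plastic tray standing fixed on the table, outside 250 (x) x 160 (y) x 22 (z) mm, walls and floor 5 mm thick. Origin: centre of its underside.
Mind the look-alikes: they are no part of the job. Of the things like the nest, leave any that is blue; of the rest the larger one is meant.

How it is judged:
On the way, in this order (a step that is already met when the one before it is completed fails the run):
1. the lock pin is lifted fully (value of joint pin above 0.015 m), for 0.2 s.
2. the slide is wholly out of the channel, level (x of slider_tail in the frame of nest below -0.066 m and angle between slider_mid's own z axis and vertical below 0.3 rad), for 0.1 s.
At the end, for the whole second after the job is handed in: The slide lies flat, right way up and released on the tray floor (middle within 90 x 60 mm of its centre, tilt under 0.06 rad); the three blanks stand piled in order on the channel floor, each within 15 mm of the one below, tilt under 0.08 rad (x of slider_mid in the frame of tray between -0.09 and 0.09 m and y of slider_mid in the frame of tray between -0.06 and 0.06 m and z of slider_mid in the frame of tray between 0.005 and 0.012 m and angle between slider_mid's own z axis and vertical below 0.06 rad and angle between each of blank0, blank1, blank2's own z axis and vertical below 0.08 rad and horizontal distance between blank0 and blank1 below 0.015 m and horizontal distance between blank1 and blank2 below 0.015 m and z of blank0 in the frame of nest between 0.036 and 0.045 m and z of blank1 in the frame of nest between 0.054 and 0.063 m and z of blank2 in the frame of nest between 0.072 and 0.081 m and x of blank0 in the frame of nest between -0.04 and 0.01 m); the robot touches nothing.
It fails at once if a blank tips over (tilted more than 0.5 rad) (angle between any of blank0, blank1, blank2's own z axis and vertical above 0.5 rad).
It fails at once if the slide is tilted more than 0.15 rad while its tail is still in the channel (x of slider_tail in the frame of nest above -0.06 m and angle between slider_mid's own z axis and vertical above 0.15 rad).
It fails at once if the slide is forced: more than 40 N between it and the magazine (contact force between slider and nest above 40 N).
It also fails if it takes over 64 s, if anything falls off the work surface, if the arm or the gripper's body presses on something with over 40 N, if the wrist force passes 120 N, or if a joint passes its speed limit or range.

## Working session

There is one attempt and no reset: what is moved stays moved. The work goes in short steps, Python scripts to look and compute and a tool call to move; the robot and the scene stay as the last step left them, time stands still between calls to the robot, and variables do not carry over. Pictures are saved under pics/ and viewed, and the job is handed in when it is done.

Besides the shell and the picture viewer there is one more tool, called after ">>>" as name([rows], argument=value, ...), one row to a line, values as JSON. move_arm: Moves the arm, as the interface text tells. Shifts and turns lie within -1 to 1; 1 stands for 0.03 m of shift or 5 degrees of turn. Its arguments: {"type":"object","properties":{"increments":{"type":"array","items":{"type":"object","properties":{"fingers":{"type":"number"},"dx":{"type":"number","minimum":-1,"maximum":1},"dy":{"type":"number","minimum":-1,"maximum":1},"dz":{"type":"number","minimum":-1,"maximum":1},"roll":{"type":"number","minimum":-1,"maximum":1}}}}},"required":["increments"]}

```bash
ls; mkdir -p pics
python3 - <<'E'
from plant import arm
import cv2
print(arm.sense())
for n in ["side","top","wrist"]:
    c=arm.calibration(n); print(n,{k:(v if k!="world_from_camera" else [[round(float(x),4) for x in r] for r in v]) for k,v in c.items()})
    cv2.imwrite(f"pics/{n}0.png",cv2.cvtColor(arm.camera(n),cv2.COLOR_RGB2BGR))
E
```

```text
pics
{'t': 0.0, 'qpos': array([-1.05587458e+00,  3.59407289e-01,  1.10484821e-02, -4.15977398e-04,
       -1.22410255e+00, -2.88099216e-01]), 'qd': array([ 8.66378799e-05, -1.16857479e-03, -1.91616346e-03, -2.68864125e-03,
        1.49239614e-03,  2.44389979e-04]), 'joint_torque': array([-4.99462494e-04, -5.83332038e+01,  2.93412048e+01,  6.93637893e+00,
       -6.03349559e-03, -2.69903711e-05]), 'tcp_pos': array([ 0.15167541, -0.65722567,  0.23033412]), 'tcp_rot': array([-1.372761  ,  1.09229113,  1.37521449]), 'force': array([0.96462598, 0.91244856, 0.15809288]), 'wrist_torque': array([-0.02088509, -0.00279079, -0.00085086]), 'width': 0.08528114571680558}
side {'fx': 384.6288233229958, 'fy': 384.6288233229958, 'cx': 256.54965512172254, 'cy': 189.86421470487278, 'dist': array([-0.01435178,  0.        ,  0.        ,  0.        ,  0.        ]), 'world_from_camera': [[0.9689, 0.1156, -0.2189, 0.2716], [-0.2474, 0.4808, -0.8412, -0.7455], [0.008, 0.8691, 0.4945, 0.5668], [0.0, 0.0, 0.0, 1.0]]}
top {'fx': 425.9765242664735, 'fy': 425.9765242664735, 'cx': 243.8427748199753, 'cy': 187.95286840969476, 'dist': array([0.01129581, 0.        , 0.        , 0.        , 0.        ]), 'world_from_camera': [[-0.015, 0.9992, -0.037, 0.4265], [-0.9997, -0.0157, -0.018, 0.0198], [-0.0185, 0.0367, 0.9992, 1.1212], [0.0, 0.0, 0.0, 1.0]]}
wrist {'fx': 272.0089106464522, 'fy': 272.0089106464522, 'cx': 259.83395691163423, 'cy': 186.5063645363039, 'dist': array([-0.03818786,  0.        ,  0.        ,  0.        ,  0.        ]), 'world_from_camera': [[-0.2244, -0.9283, -0.2966, 0.074], [0.9745, -0.2131, -0.0704, -0.6756], [0.0021, -0.3048, 0.9524, 0.3729], [0.0, 0.0, 0.0, 1.0]]}
```

View pics/side0.png

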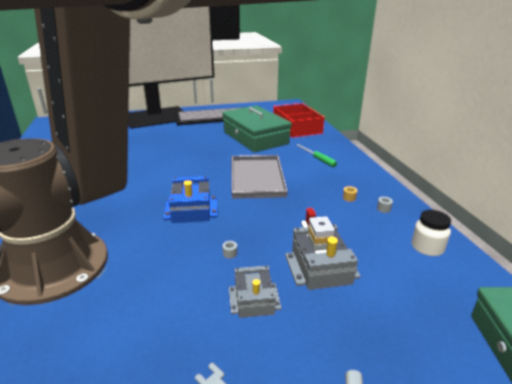

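View pics/top0.png

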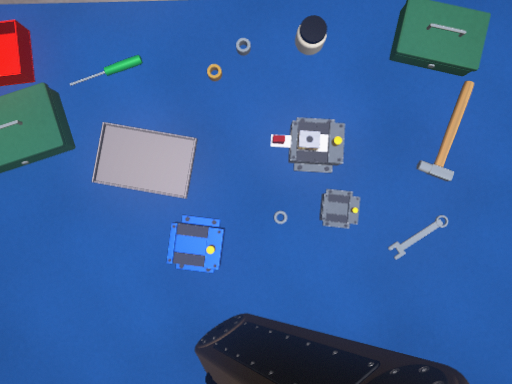

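View pics/wrist0.png

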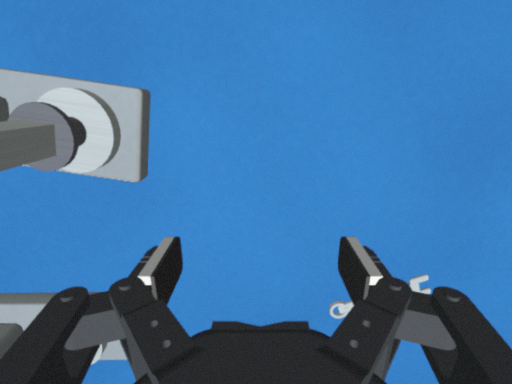

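Top view: the wanted magazine is at about (318,144) with the handle at (278,141) and the pin at (338,141). The tray is at about (145,160). The small grey one at (340,208) and the blue one are look-alikes.

```bash
cat > h.py <<'E'
import numpy as np, cv2
from plant import arm
def ray(n,uv,c=None):
    c=c or arm.calibration(n)
    K=np.array([[c["fx"],0,c["cx"]],[0,c["fy"],c["cy"]],[0,0,1]])
    p=cv2.undistortPoints(np.array(uv,float).reshape(-1,1,2),K,np.array(c["dist"])).reshape(-1,2)
    d=np.c_[p[:,0],-p[:,1],-np.ones(len(p))]
    M=np.array(c["world_from_camera"]); return M[:3,3],d@M[:3,:3].T
def onz(n,uv,z,c=None):
    o,d=ray(n,uv,c); return o+d*((z-o[2])/d[:,2])[:,None]
def tri(uvs):
    A=np.zeros((3,3));b=np.zeros(3);L=[]
    for n,uv,*c in uvs:
        o,d=ray(n,uv,*c);d=d[0]/np.linalg.norm(d[0]);P=np.eye(3)-np.outer(d,d);A+=P;b+=P@o;L.append((o,P))
    x=np.linalg.solve(A,b); return x,[float(np.linalg.norm(P@(x-o))) for o,P in L]
def hsv(im): return cv2.cvtColor(im,cv2.COLOR_RGB2HSV)
def blobs(m,amin=8):
    n,l,s,c=cv2.connectedComponentsWithStats(m.astype(np.uint8)); return [(c[i].round(1).tolist(),s[i].tolist()) for i in range(1,n) if s[i][4]>=amin],l
def save(n,im,crop=None,k=1):
    if crop: im=im[crop[1]:crop[3],crop[0]:crop[2]]
    cv2.imwrite("pics/"+n,cv2.resize(cv2.cvtColor(im,cv2.COLOR_RGB2BGR),None,fx=k,fy=k,interpolation=cv2.INTER_CUBIC))
E
python3 - <<'E'
from h import *
ims={n:cv2.cvtColor(cv2.imread(f"pics/{n}0.png"),cv2.COLOR_BGR2RGB) for n in("top","side")}
for n,im in ims.items():
    H=hsv(im);h,s,v=H[...,0],H[...,1],H[...,2]
    print(n,"yellow",blobs((h>20)&(h<35)&(s>150)&(v>120))[0])
    print(n,"red",blobs(((h<6)|(h>172))&(s>130)&(v>80))[0])
    print(n,"white",blobs((s<40)&(v>190))[0])
    print(n,"grey",[b for b in blobs((s<90)&(v>60),300)[0]])
save("top_c.png",ims["top"],(255,100,365,190),7)
save("side_c.png",ims["side"],(275,195,375,295),6)
E
```

```text
top yellow [([337.3, 140.3], [334, 137, 8, 8, 47]), ([354.5, 209.5], [352, 208, 6, 4, 20]), ([210.1, 249.1], [207, 246, 7, 7, 35])]
top red [([14.8, 53.9], [0, 20, 34, 66, 1921]), ([278.5, 138.5], [273, 136, 12, 6, 68])]
top white [([312.3, 42.7], [299, 35, 28, 13, 93]), ([313.8, 140.1], [299, 130, 30, 22, 459]), ([283.0, 141.7], [271, 135, 21, 13, 141]), ([425.3, 166.5], [420, 163, 11, 8, 52]), ([441.5, 172.2], [431, 165, 23, 15, 149]), ([181.8, 192.4], [180, 190, 4, 5, 11]), ([421.3, 233.9], [401, 219, 42, 30, 196]), ([396.6, 245.8], [393, 244, 7, 6, 19])]
top grey [([63.2, 1.0], [0, 0, 169, 4, 433]), ([310.7, 37.2], [295, 18, 32, 37, 755]), ([313.5, 144.2], [270, 117, 75, 56, 2778]), ([144.1, 159.8], [92, 122, 105, 77, 5952]), ([435.4, 170.2], [417, 160, 37, 21, 404]), ([338.8, 208.2], [320, 189, 40, 39, 1233]), ([417.6, 236.3], [388, 215, 60, 45, 518]), ([192.0, 230.0], [177, 223, 31, 14, 308]), ([188.4, 259.2], [173, 253, 32, 15, 308]), ([215.5, 371.4], [196, 350, 44, 34, 413])]
side yellow [([187.8, 187.7], [185, 182, 6, 14, 66]), ([349.3, 191.4], [345, 189, 10, 6, 30]), ([331.
[... 451 characters left out ...]
 34, 26, 340]), ([224.9, 246.2], [224, 243, 4, 6, 9]), ([234.0, 245.5], [232, 243, 4, 6, 10]), ([320.2, 251.7], [315, 250, 12, 5, 44]), ([81.4, 277.0], [76, 273, 12, 9, 64]), ([3.8, 288.8], [0, 285, 10, 9, 60]), ([211.8, 376.5], [196, 364, 28, 20, 245]), ([353.9, 377.3], [348, 371, 13, 13, 147])]
side grey [([195.9, 59.2], [112, 0, 171, 114, 12883]), ([444.4, 110.7], [340, 0, 172, 274, 31584]), ([42.4, 194.2], [0, 8, 107, 297, 13369]), ([203.0, 114.3], [178, 108, 63, 14, 503]), ([257.2, 176.6], [231, 155, 57, 43, 2191]), ([320.3, 256.7], [286, 216, 74, 73, 3431]), ([429.8, 239.1], [412, 219, 39, 37, 969]), ([253.3, 292.8], [229, 266, 52, 51, 1976]), ([211.3, 376.0], [195, 363, 31, 21, 333])]
```

View pics/top_c.png

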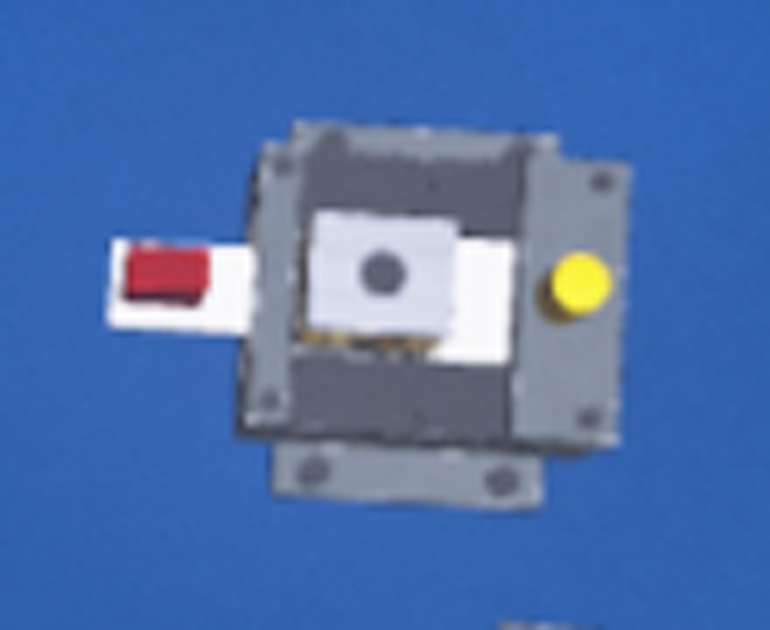

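View pics/side_c.png

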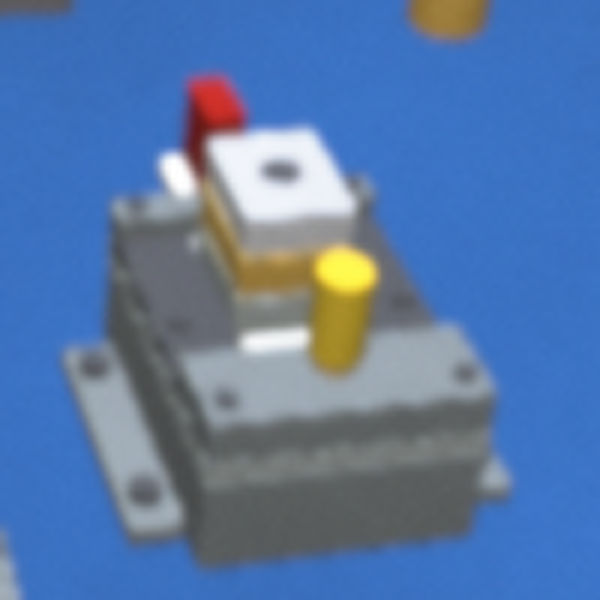

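Run:
```python
from h import *
T=lambda p:[255+(p[0]+.5)/7-.5,100+(p[1]+.5)/7-.5]
S=lambda p:[275+(p[0]+.5)/6-.5,195+(p[1]+.5)/6-.5]
k=onz("top",[T((582,282))],.106)[0];h=onz("top",[T((167,269))],.086)[0]
print("knob top",k,"handle top",h,np.linalg.norm((h-k)[:2]),np.degrees(np.arctan2(*(k-h)[1::-1])))
print("tri knob",tri([("top",T((582,282))),("side",S((346,270)))]))
print("tri handle",tri([("top",T((167,269))),("side",S((217,97)))]))
print("tri blank2 dot",tri([("top",T((383,273))),("side",S((281,171)))]))
c=onz("top",[T(p) for p in [(262,143),(632,165),(618,443),(245,422)]],.066);print("bridge corners",c.round(4),c.mean(0))
for i in range(4): d=c[(i+1)%4]-c[i];print(np.linalg.norm(d),np.degrees(np.arctan2(d[1],d[0])))
sl=onz("top",[T(p) for p in [(112,238),(106,327)]],.046);print("tongue end",sl)
im=cv2.cvtColor(cv2.imread("pics/top0.png"),cv2.COLOR_BGR2RGB);H=hsv(im)
m=((H[...,1]<90)&(H[...,2]>60)).astype(np.uint8);_,l,s,cc=cv2.connectedComponentsWithStats(m)
i=l[160,144];cs,_=cv2.findContours((l==i).astype(np.uint8),cv2.RETR_EXTERNAL,cv2.CHAIN_APPROX_NONE)
r=cv2.minAreaRect(cs[0]);b=cv2.boxPoints(r);print(r,b)
w=onz("top",b,.022);print(w,w.mean(0))
for i in range(4): d=w[(i+1)%4]-w[i];print(np.linalg.norm(d),np.degrees(np.arctan2(d[1],d[0])))
save("tray_c.png",im,(85,115,205,205),6)
s=arm.sense();from scipy.spatial.transform import Rotation as R;print(R.from_rotvec(s["tcp_rot"]).as_matrix().round(3))
```

```text
knob top [ 0.575271   -0.18745708  0.106     ] handle top [ 0.58537068 -0.04777685  0.086     ] 0.14004487934031118 -94.13561615684611
tri knob (array([ 0.5745013 , -0.18743826,  0.10408019]), [0.0011046131983170862, 0.0011046131983169524])
tri handle (array([ 0.58491125, -0.04766661,  0.08322421]), [0.0009195462213615143, 0.0009195462213615164])
tri blank2 dot (array([ 0.57974294, -0.12069391,  0.09825686]), [0.0010601784831108928, 0.0010601784831109282])
bridge corners [[ 0.6328 -0.0836  0.066 ]
 [ 0.6224 -0.2142  0.066 ]
 [ 0.5238 -0.207   0.066 ]
 [ 0.5335 -0.0757  0.066 ]] [ 0.57812892 -0.14510776  0.066     ]
0.1310065189065702 -94.53905402081253
0.09890577535527392 175.82399158958677
0.13163819335045848 85.77464370071081
0.0996245130679004 -4.540782184456704
tongue end [[ 0.60314431 -0.03070654  0.046     ]
 [ 0.57083349 -0.02798296  0.046     ]]
((144.04531860351562, 159.7432861328125), (96.62464141845703, 61.80964279174805), 10.007979393005371) [[ 91.097336 181.78188 ]
 [101.83894  120.91276 ]
 [196.9933   137.7047  ]
 [186.2517   198.57382 ]]
[[0.48946913 0.43606602 0.022     ]
 [0.64807627 0.40752467 0.022     ]
 [0.59974014 0.15931628 0.022     ]
 [0.44205246 0.18890184 0.022     ]] [0.5448345 0.2979522 0.022    ]
0.1611546847874841 -10.201195446278984
0.25287108751559195 -101.0198627262245
0.16043912190083978 169.3736320752823
0.25167135037695376 79.14015960997979
[[-0.    -0.974 -0.225]
 [ 0.001 -0.225  0.974]
 [-1.     0.     0.001]]
```

View pics/tray_c.png

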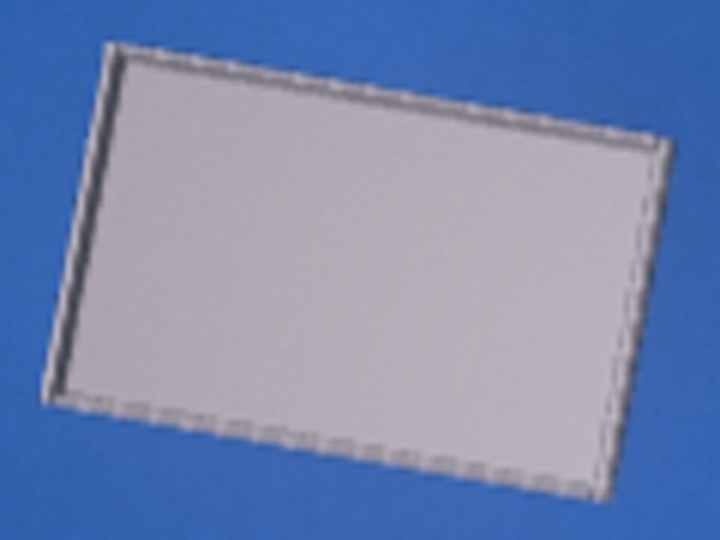

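Bridge, knob and handle agree: nest yaw is about -94.3°, knob about (0.575,-0.187), handle about (0.585,-0.048). The tray centre is about (0.545,0.298), with its long axis at 79°. I'll turn the jaws to lie along the nest's y.

>>> move_arm([
  {"roll": -1,"fingers": -1},
  {"roll": -1},
  {"roll": -1},
  {"roll": -1},
  {"roll": -1},
  {"roll": -1},
  {"roll": -1},
  {"roll": -1},
])

```text
invalid input at $.increments[0]: expected keys fingers, dx, dy, dz, roll
```

>>> move_arm([
  {"roll": -1},
  {"roll": -1},
  {"roll": -1},
  {"roll": -1},
  {"roll": -1},
  {"roll": -1},
  {"roll": -0.54},
  {},
])

```text
invalid input at $.increments[0]: expected keys fingers, dx, dy, dz, roll
```

```bash
cat >> h.py <<'E'
from scipy.spatial.transform import Rotation as R
def to(p):
    s=arm.sense();M=R.from_rotvec(s["tcp_rot"]).as_matrix();d=M.T@(np.array(p)-s["tcp_pos"])
    print("t",round(s["t"],2),"tcp",s["tcp_pos"].round(4),"F",s["force"].round(1),"w",round(s["width"],4),"jaw deg",np.degrees(np.arctan2(M[1,2],M[0,2])).round(2),"xax",M[:,0].round(4))
    print("tool-frame units",(d/.03).round(3))
E
python3 -c "
from h import *
to([.575,-.187,.200]); print(arm.sense()['qpos'])"
```

```text
t 0.15 tcp [ 0.1517 -0.6574  0.2306] F [-0.1  0.1 -0.2] w 0.0854 jaw deg 102.99 xax [-4.0e-04  1.2e-03 -1.0e+00]
tool-frame units [  1.033 -17.274  12.104]
[-1.05586812e+00  3.59200043e-01  1.12942786e-02 -2.29269952e-04
 -1.22411246e+00 -2.88100379e-01]
```

>>> move_arm([
  {"dx": 0,"dy": 0,"dz": 0,"roll": -1,"fingers": -1},
  {"dx": 0,"dy": 0,"dz": 0,"roll": -1,"fingers": -1},
  {"dx": 0,"dy": 0,"dz": 0,"roll": -1,"fingers": -1},
  {"dx": 0,"dy": 0,"dz": 0,"roll": -1,"fingers": -1},
  {"dx": 0,"dy": 0,"dz": 0,"roll": -1,"fingers": -1},
  {"dx": 0,"dy": 0,"dz": 0,"roll": -1,"fingers": -1},
  {"dx": 0,"dy": 0,"dz": 0,"roll": -1,"fingers": -1},
  {"dx": 0,"dy": 0,"dz": 0,"roll": -1,"fingers": -1},
])

```text
t: 1.15
tcp_pos: [0.1517, -0.6575, 0.2309]
tcp_rot: [-1.851, 0.616, 1.852]
force: [-0.2, 0.5, 0.3]
width: 0.0852
```

>>> move_arm([
  {"dx": 0,"dy": 0,"dz": 0,"roll": -1,"fingers": -1},
  {"dx": 0,"dy": 0,"dz": 0,"roll": -1,"fingers": -1},
  {"dx": 0,"dy": 0,"dz": 0,"roll": -1,"fingers": -1},
  {"dx": 0,"dy": 0,"dz": 0,"roll": -1,"fingers": -1},
  {"dx": 0,"dy": 0,"dz": 0,"roll": -1,"fingers": -1},
  {"dx": 0,"dy": 0,"dz": 0,"roll": -1,"fingers": -1},
  {"dx": 0,"dy": 0,"dz": 0,"roll": -0.54,"fingers": -1},
])

```text
t: 2.02
tcp_pos: [0.1517, -0.6575, 0.2309]
tcp_rot: [-2.184, 0.079, 2.184]
force: [0.6, 0.1, -0.3]
width: 0.0854
```

```bash
python3 -c "
from h import *
to([.575,-.187,.200]); print(arm.sense()['qpos'])"
```

```text
t 2.02 tcp [ 0.1517 -0.6575  0.2309] F [ 0.6  0.1 -0.3] w 0.0854 jaw deg 175.81 xax [-2.e-04  7.e-04 -1.e+00]
tool-frame units [  1.037 -16.672 -12.927]
[-1.05590621e+00  3.58947755e-01  1.15441834e-02 -1.28943055e-04
 -1.22409975e+00  9.82854159e-01]
```

>>> move_arm([
  {"dx": 0,"dy": -0.98,"dz": -0.76,"roll": 0,"fingers": -1},
  {"dx": 0,"dy": -0.98,"dz": -0.76,"roll": 0,"fingers": -1},
  {"dx": 0,"dy": -0.98,"dz": -0.76,"roll": 0,"fingers": -1},
  {"dx": 0,"dy": -0.98,"dz": -0.76,"roll": 0,"fingers": -1},
  {"dx": 0,"dy": -0.98,"dz": -0.76,"roll": 0,"fingers": -1},
  {"dx": 0,"dy": -0.98,"dz": -0.76,"roll": 0,"fingers": -1},
  {"dx": 0,"dy": -0.98,"dz": -0.76,"roll": 0,"fingers": -1},
  {"dx": 0,"dy": -0.98,"dz": -0.76,"roll": 0,"fingers": -1},
])

```text
t: 3.02
tcp_pos: [0.3519, -0.4358, 0.2311]
tcp_rot: [-2.183, 0.082, 2.183]
force: [0.5, -0.2, 0.4]
width: 0.0853
```

>>> move_arm([
  {"dx": 0.1,"dy": -0.98,"dz": -0.76,"roll": 0,"fingers": -1},
  {"dx": 0.1,"dy": -0.98,"dz": -0.76,"roll": 0,"fingers": -1},
  {"dx": 0.1,"dy": -0.98,"dz": -0.76,"roll": 0,"fingers": -1},
  {"dx": 0.1,"dy": -0.98,"dz": -0.76,"roll": 0,"fingers": -1},
  {"dx": 0.1,"dy": -0.98,"dz": -0.76,"roll": 0,"fingers": -1},
  {"dx": 0.1,"dy": -0.98,"dz": -0.76,"roll": 0,"fingers": -1},
  {"dx": 0.1,"dy": -0.98,"dz": -0.76,"roll": 0,"fingers": -1},
  {"dx": 0.1,"dy": -0.98,"dz": -0.76,"roll": 0,"fingers": -1},
])

```text
t: 4.03
tcp_pos: [0.5514, -0.215, 0.2071]
tcp_rot: [-2.183, 0.082, 2.183]
force: [1.0, -0.5, -0.8]
width: 0.0851
```

```bash
python3 -c "
from h import *
to([.575,-.187,.200]); print(arm.sense()['qpos'])
save('wrist1.png',arm.camera('wrist'))"
```

```text
t 4.03 tcp [ 0.5514 -0.215   0.2071] F [ 1.  -0.5 -0.8] w 0.0851 jaw deg 175.7 xax [-3.e-04  1.e-04 -1.e+00]
tool-frame units [ 0.235 -0.989 -0.713]
[-4.17380090e-02  2.40200642e-01 -2.12457220e-01 -8.50550025e-05
 -1.11839906e+00 -3.33231599e-02]
```

View pics/wrist1.png

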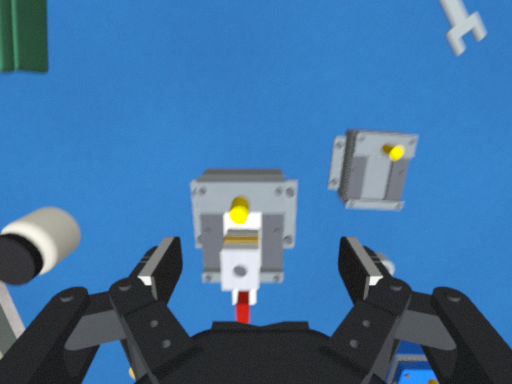

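The wrist view is centred between the fingers (u≈260). The knob is at about (239,208), the stack behind it, and the red handle at the bottom. I'll measure the knob and handle lines in this view.

Run:
```python
from h import *
im=cv2.cvtColor(cv2.imread("pics/wrist1.png"),cv2.COLOR_BGR2RGB);H=hsv(im);h,s,v=[H[...,i] for i in range(3)]
b,l=blobs((h>20)&(h<35)&(s>150)&(v>200));print("bright yellow",b)
print("red",blobs(((h<6)|(h>172))&(s>130)&(v>80))[0])
save("wrist1c.png",im,(185,160,305,330),4.5 and 3.5)
for uv,z,n in [((239,214),.106,"knob?")]: print(n,onz("wrist",[uv],z))
```

```text
bright yellow [([395.6, 152.9], [390, 147, 12, 13, 115]), ([238.6, 214.1], [230, 206, 18, 18, 245])]
red [([242.5, 307.6], [237, 292, 12, 32, 327])]
knob? [[ 0.57449902 -0.18687743  0.106     ]]
```

View pics/wrist1c.png

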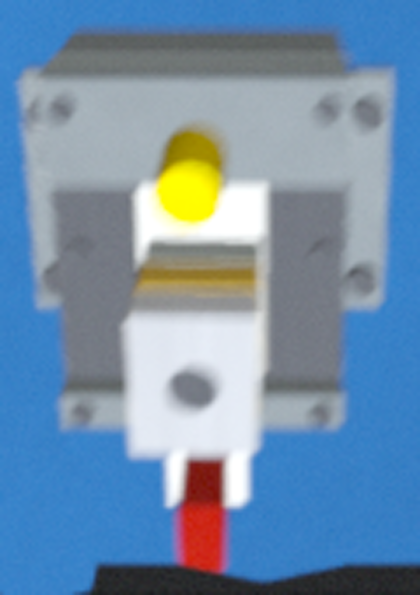

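```bash
python3 -c "
from h import *
to([.5747,-.187,.075])"
```

```text
t 4.08 tcp [ 0.5539 -0.2126  0.2064] F [2.1 2.1 0.3] w 0.0855 jaw deg 175.78 xax [ 2.e-04  3.e-04 -1.e+00]
tool-frame units [ 4.381 -0.901 -0.627]
```

>>> move_arm([
  {"dx": 0.3,"dy": -0.45,"dz": -0.3,"roll": 0,"fingers": -1},
  {"dx": 0.5,"dy": -0.4,"dz": -0.3,"roll": 0,"fingers": -1},
  {"dx": 0,"dy": 0,"dz": 0,"roll": 0,"fingers": -1},
  {"dx": 0,"dy": 0,"dz": 0,"roll": 0,"fingers": -1},
])

```text
t: 4.58
tcp_pos: [0.5704, -0.1922, 0.183]
tcp_rot: [-2.182, 0.082, 2.184]
force: [-0.4, -0.9, -0.1]
width: 0.0856
```

```bash
python3 -c "
from h import *
to([.5747,-.187,.075])
im=arm.camera('wrist');save('wrist2.png',im);H=hsv(im);h,s,v=[H[...,i] for i in range(3)]
b,l=blobs((h>20)&(h<35)&(s>150)&(v>200));print('bright yellow',b,[onz('wrist',[x[0]],.106) for x in b])
to([.5747,-.187,.075])
"
```

```text
t 4.58 tcp [ 0.5704 -0.1922  0.183 ] F [-0.4 -0.9 -0.1] w 0.0856 jaw deg 175.68 xax [-7.e-04 -2.e-04 -1.e+00]
tool-frame units [ 3.6   -0.185 -0.132]
bright yellow [([432.4, 129.3], [426, 123, 14, 14, 154]), ([256.8, 199.0], [246, 189, 22, 21, 339])] [array([[ 0.42550872, -0.23829894,  0.106     ]]), array([[ 0.57179302, -0.18938287,  0.106     ]])]
t 4.62 tcp [ 0.5705 -0.1924  0.1834] F [-0.6 -0.1  0.7] w 0.0854 jaw deg 175.67 xax [-1.e-04 -2.e-04 -1.e+00]
tool-frame units [ 3.613 -0.191 -0.126]
```

View pics/wrist2.png

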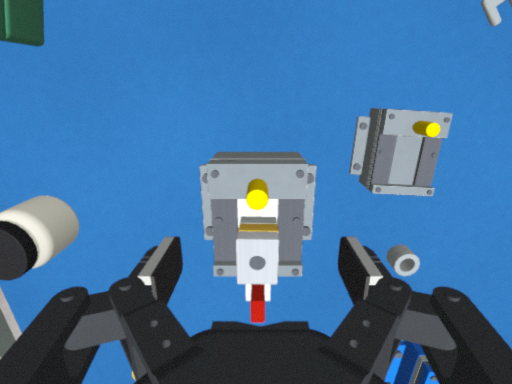

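>>> move_arm([
  {"dx": 0.6,"dy": -0.15,"dz": -0.08,"roll": 0,"fingers": -1},
  {"dx": 0.6,"dy": 0,"dz": 0,"roll": 0,"fingers": -1},
  {"dx": 0.6,"dy": 0,"dz": 0,"roll": 0,"fingers": -1},
  {"dx": 0.6,"dy": 0,"dz": 0,"roll": 0,"fingers": -1},
  {"dx": 0,"dy": 0,"dz": 0,"roll": 0,"fingers": -1},
])

```text
t: 5.25
tcp_pos: [0.5724, -0.1881, 0.1105]
tcp_rot: [-2.18, 0.083, 2.185]
force: [0.7, -0.8, -0.0]
width: 0.0858
```

```bash
python3 -c "
from h import *
to([.5732,-.188,.075])
im=arm.camera('wrist');save('wrist3.png',im);H=hsv(im);h,s,v=[H[...,i] for i in range(3)]
b,l=blobs((h>20)&(h<35)&(s>150)&(v>200));print('bright yellow',b,[onz('wrist',[x[0]],.106) for x in b])
# symmetry of gripper
g=cv2.cvtColor(im,cv2.COLOR_RGB2GRAY).astype(float)[235:384]<75
best=[(np.mean(g[:,40:472]!=g[:,::-1][:,40+k:472+k]) ,k) for k in range(-30,31)]
k=min(best)[1];print('mirror axis u',(511-k)/2, min(best), )
"
```

```text
t 5.25 tcp [ 0.5724 -0.1881  0.1105] F [ 0.7 -0.8 -0. ] w 0.0858 jaw deg 175.65 xax [-2.e-03  1.e-04 -1.e+00]
tool-frame units [ 1.184 -0.004 -0.028]
bright yellow [([499.3, 134.3], [491, 125, 18, 20, 270]), ([258.1, 234.7], [243, 221, 31, 29, 687]), ([260.0, 270.0], [235, 270, 51, 1, 51])] [array([[ 0.43425272, -0.23945034,  0.106     ]]), array([[ 0.57267458, -0.1886706 ,  0.106     ]]), array([[ 0.5734243 , -0.16356247,  0.106     ]])]
mirror axis u 260.0 (np.float64(0.015691026597066865), -9)
```

View pics/wrist3.png

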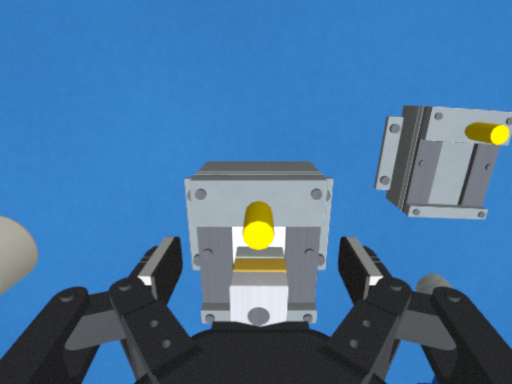

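Knob at u=258.1 against the gripper's mirror axis at 260.0, so it is about 1 mm off centre. I'll go down, grip and lift.

>>> move_arm([
  {"dx": 0.6,"dy": 0,"dz": -0.03,"roll": 0,"fingers": -1},
  {"dx": 0.58,"dy": 0,"dz": 0,"roll": 0,"fingers": -1},
  {"dx": 0,"dy": 0,"dz": 0,"roll": 0,"fingers": -1},
  {"dx": 0,"dy": 0,"dz": 0,"roll": 0,"fingers": 1},
  {"dx": 0,"dy": 0,"dz": 0,"roll": 0,"fingers": 1},
  {"dx": 0,"dy": 0,"dz": 0,"roll": 0,"fingers": 1},
  {"dx": 0,"dy": 0,"dz": 0,"roll": 0,"fingers": 1},
  {"dx": 0,"dy": 0,"dz": 0,"roll": 0,"fingers": 1},
])

```text
t: 6.3
tcp_pos: [0.5737, -0.1876, 0.0762]
tcp_rot: [-2.182, 0.082, 2.184]
force: [-5.3, 1.9, 6.0]
width: 0.0182
```

```bash
python3 -c "
from h import *
to([.5732,-.188,.095])"
```

```text
t 6.3 tcp [ 0.5737 -0.1876  0.0762] F [-5.3  1.9  6. ] w 0.0182 jaw deg 175.69 xax [-9.e-04  1.e-04 -1.e+00]
tool-frame units [-0.626  0.013  0.016]
```

>>> move_arm([
  {"dx": -0.15,"dy": 0,"dz": 0,"roll": 0,"fingers": 1},
  {"dx": -0.15,"dy": 0,"dz": 0,"roll": 0,"fingers": 1},
  {"dx": -0.15,"dy": 0,"dz": 0,"roll": 0,"fingers": 1},
  {"dx": -0.15,"dy": 0,"dz": 0,"roll": 0,"fingers": 1},
  {"dx": 0,"dy": 0,"dz": 0,"roll": 0,"fingers": 1},
])

```text
t: 6.92
tcp_pos: [0.5737, -0.1876, 0.0944]
tcp_rot: [-2.182, 0.082, 2.184]
force: [-7.2, 1.4, 2.1]
width: 0.0185
```

```bash
python3 -c "
from h import *
to([.5732,-.188,.0965])"
```

```text
t 6.92 tcp [ 0.5737 -0.1876  0.0944] F [-7.2  1.4  2.1] w 0.0185 jaw deg 175.69 xax [-1.e-03  1.e-04 -1.e+00]
tool-frame units [-0.07   0.013  0.016]
```

>>> move_arm([
  {"dx": -0.06,"dy": 0,"dz": 0,"roll": 0,"fingers": 1},
  {"dx": 0,"dy": 0,"dz": 0,"roll": 0,"fingers": 1},
  {"dx": 0,"dy": 0,"dz": 0,"roll": 0,"fingers": 1},
])

```text
t: 7.3
tcp_pos: [0.5737, -0.1877, 0.0959]
tcp_rot: [-2.182, 0.082, 2.184]
force: [-6.3, 1.7, -1.2]
width: 0.0185
```

```bash
python3 -c "
from h import *
to([.5732,-.188,.0965])
im=arm.camera('side');save('side1.png',im);save('side1c.png',im,(275,155,375,295),4)"
```

```text
t 7.3 tcp [ 0.5737 -0.1877  0.0959] F [-6.3  1.7 -1.2] w 0.0185 jaw deg 175.69 xax [-1.1e-03  1.0e-04 -1.0e+00]
tool-frame units [-0.022  0.012  0.016]
```

View pics/side1c.png

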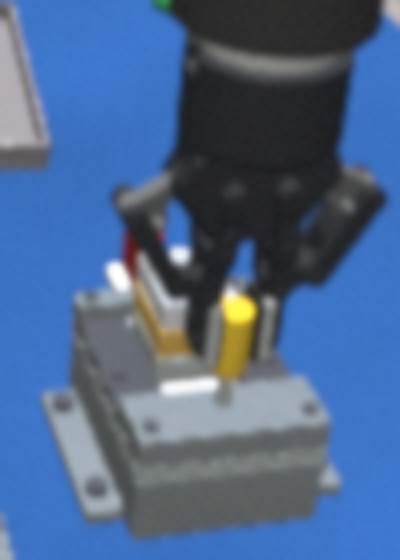

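The side view shows the knob raised with its shaft visible. I'll release it and move over to the handle.

>>> move_arm([
  {"dx": 0,"dy": 0,"dz": 0,"roll": 0,"fingers": -1},
  {"dx": 0,"dy": 0,"dz": 0,"roll": 0,"fingers": -1},
  {"dx": 0,"dy": 0,"dz": 0,"roll": 0,"fingers": -1},
  {"dx": 0,"dy": 0,"dz": 0,"roll": 0,"fingers": -1},
  {"dx": -0.8,"dy": 0,"dz": 0,"roll": 0,"fingers": -1},
  {"dx": -0.8,"dy": 0,"dz": 0,"roll": 0,"fingers": -1},
  {"dx": -0.8,"dy": 0,"dz": 0,"roll": 0,"fingers": -1},
])

```text
t: 8.22
tcp_pos: [0.5744, -0.1877, 0.1685]
tcp_rot: [-2.183, 0.082, 2.183]
force: [-0.5, -0.3, 0.4]
width: 0.0854
```

```bash
python3 -c "
from h import *
to([.5842,-.0485,.15])
im=arm.camera('side');save('side2c.png',im,(275,175,375,295),4);save('wrist4.png',arm.camera('wrist'))"
```

```text
t 8.22 tcp [ 0.5744 -0.1877  0.1685] F [-0.5 -0.3  0.4] w 0.0854 jaw deg 175.7 xax [ 1.e-04 -1.e-04 -1.e+00]
tool-frame units [ 0.616 -4.653  0.023]
```

View pics/side2c.png

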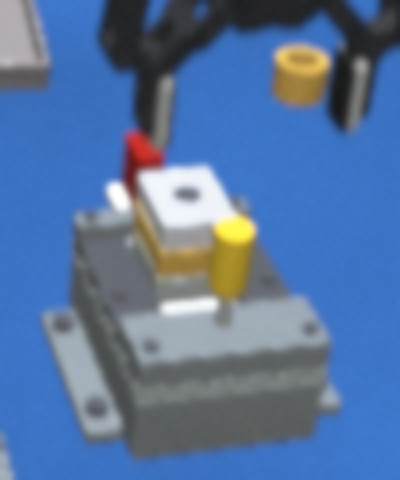

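View pics/wrist4.png

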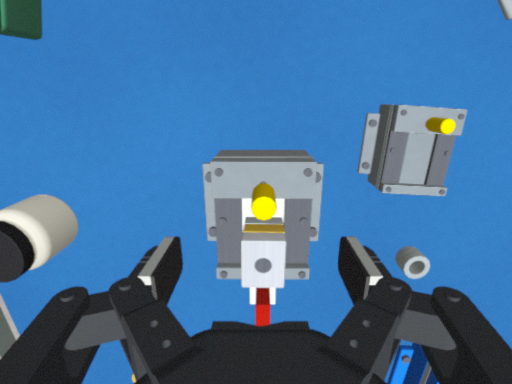

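The pin stays up and the stack is undisturbed. Moving above the handle now.

>>> move_arm([
  {"dx": 0,"dy": -0.95,"dz": 0.02,"roll": 0,"fingers": -1},
  {"dx": 0,"dy": -0.95,"dz": 0.02,"roll": 0,"fingers": -1},
  {"dx": 0,"dy": -0.95,"dz": 0.02,"roll": 0,"fingers": -1},
  {"dx": 0,"dy": -0.95,"dz": 0,"roll": 0,"fingers": -1},
  {"dx": 0.5,"dy": -0.85,"dz": 0,"roll": 0,"fingers": -1},
  {"dx": 0.5,"dy": 0,"dz": 0,"roll": 0,"fingers": -1},
  {"dx": 0,"dy": 0,"dz": 0,"roll": 0,"fingers": -1},
  {"dx": 0,"dy": 0,"dz": 0,"roll": 0,"fingers": -1},
])

```text
t: 9.32
tcp_pos: [0.5831, -0.0492, 0.1378]
tcp_rot: [-2.183, 0.083, 2.183]
force: [0.2, -0.5, -0.2]
width: 0.0856
```

```bash
python3 -c "
from h import *
to([.5835,-.0485,.055])
im=arm.camera('wrist');save('wrist5.png',im);H=hsv(im);h,s,v=[H[...,i] for i in range(3)]
m=(((h<6)|(h>172))&(s>130)&(v>80));b,l=blobs(m);print(b)
for r in range(180,330,8):
    c=np.where(m[r,200:320])[0]
    if len(c): print(r,c[0]+200,c[-1]+200,(c[0]+c[-1])/2+200, v[r,int((c[0]+c[-1])/2+200)])
"
```

```text
t 9.32 tcp [ 0.5831 -0.0492  0.1378] F [ 0.2 -0.5 -0.2] w 0.0856 jaw deg 175.66 xax [-1.e-04 -3.e-04 -1.e+00]
tool-frame units [ 2.761 -0.024 -0.012]
[([259.0, 199.6], [250, 176, 19, 47, 857])]
180 251 266 258.5 123
188 250 268 259.0 198
196 250 268 259.0 204
204 250 268 259.0 204
212 250 268 259.0 206
220 250 268 259.0 206
```

View pics/wrist5.png

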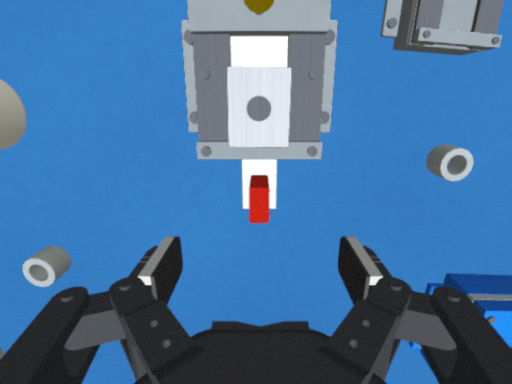

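```bash
python3 -c "
from h import *
print(onz('wrist',[[259,188],[259,222],[259,205]],.086))
im=cv2.cvtColor(cv2.imread('pics/wrist5.png'),cv2.COLOR_BGR2RGB)
g=cv2.cvtColor(im,cv2.COLOR_RGB2GRAY)
save('w5c.png',im,(180,120,340,240),4.5)
"
```

```text
[[ 0.58121719 -0.0642192   0.086     ]
 [ 0.58338052 -0.0362434   0.086     ]
 [ 0.58227603 -0.05052525  0.086     ]]
```

View pics/w5c.png

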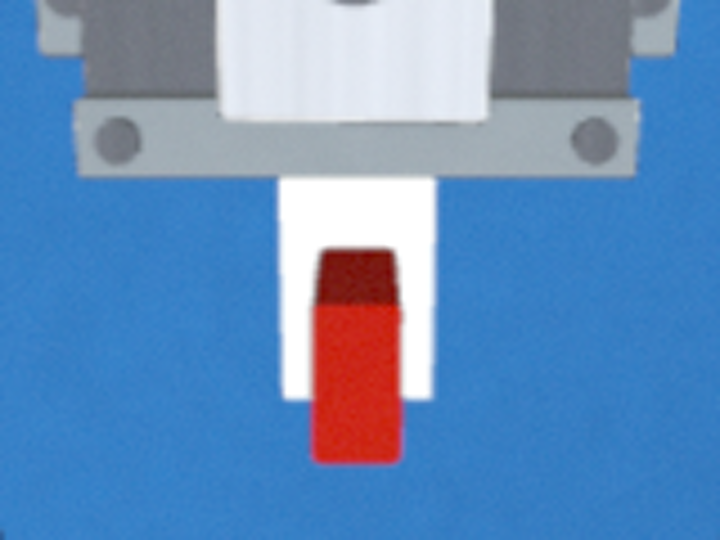

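The handle is centred and square: u≈259, with vertical sides. Descending to TCP z≈0.056 and gripping.

>>> move_arm([
  {"dx": 0.8,"dy": 0,"dz": -0.02,"roll": 0,"fingers": -1},
  {"dx": 0.8,"dy": 0,"dz": 0,"roll": 0,"fingers": -1},
  {"dx": 0.7,"dy": 0,"dz": 0,"roll": 0,"fingers": -1},
  {"dx": 0.4,"dy": 0,"dz": 0,"roll": 0,"fingers": -1},
  {"dx": 0,"dy": 0,"dz": 0,"roll": 0,"fingers": -1},
  {"dx": 0,"dy": 0,"dz": 0,"roll": 0,"fingers": -1},
])

```text
t: 10.12
tcp_pos: [0.5843, -0.0486, 0.0576]
tcp_rot: [-2.184, 0.082, 2.182]
force: [0.1, -0.8, -0.1]
width: 0.0857
```

```bash
python3 -c "
from h import *
to([.5835,-.0485,.055])
im=arm.camera('wrist');save('wrist6.png',im);H=hsv(im);h,s,v=[H[...,i] for i in range(3)]
m=(((h<6)|(h>172))&(s>130)&(v>80));b,l=blobs(m,40);print(b)
g=cv2.cvtColor(im,cv2.COLOR_RGB2GRAY).astype(float)[300:384]<75
print(min((np.mean(g[:,40:472]!=g[:,::-1][:,40+k:472+k]),(511-k)/2) for k in range(-30,31)))
for r in range(180,330,8):
    c=np.where(m[r,200:320])[0]
    if len(c): print(r,c[0]+200,c[-1]+200,(c[0]+c[-1])/2+200)
"
```

```text
t 10.12 tcp [ 0.5843 -0.0486  0.0576] F [ 0.1 -0.8 -0.1] w 0.0857 jaw deg 175.69 xax [ 1.3e-03  1.0e-04 -1.0e+00]
tool-frame units [0.086 0.    0.026]
[([260.4, 250.6], [245, 210, 32, 80, 2330])]
(np.float64(0.046130952380952384), 260.0)
212 249 272 260.5
220 248 273 260.5
228 247 274 260.5
236 246 275 260.5
244 245 276 260.5
252 245 275 260.0
260 245 276 260.5
268 246 275 260.5
276 246 275 260.5
284 246 275 260.5
```

View pics/wrist6.png

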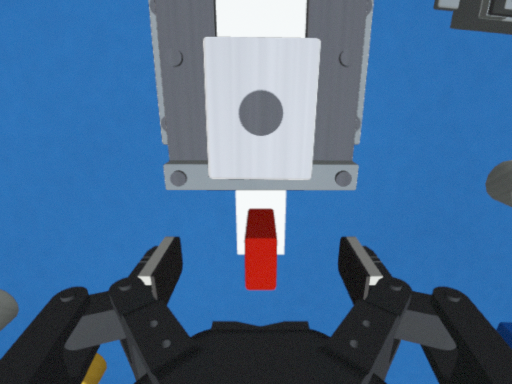

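>>> move_arm([
  {"dx": 0,"dy": 0,"dz": 0,"roll": 0,"fingers": 1},
  {"dx": 0,"dy": 0,"dz": 0,"roll": 0,"fingers": 1},
  {"dx": 0,"dy": 0,"dz": 0,"roll": 0,"fingers": 1},
  {"dx": 0,"dy": 0,"dz": 0,"roll": 0,"fingers": 1},
  {"dx": 0,"dy": 0,"dz": 0,"roll": 0,"fingers": 1},
  {"dx": 0,"dy": 0,"dz": 0,"roll": 0,"fingers": 1},
])

```text
t: 10.92
tcp_pos: [0.5839, -0.0484, 0.0569]
tcp_rot: [-2.184, 0.082, 2.183]
force: [-0.3, -0.6, 2.6]
width: 0.0153
```

```bash
python3 -c "
from h import *
to([.5835,-.0485,.055]);print(arm.sense()['wrist_torque'])
save('side3c.png',arm.camera('side'),(255,155,375,295),4)
"
```

```text
t 10.93 tcp [ 0.5839 -0.0484  0.0569] F [-0.3 -0.6  2.6] w 0.0153 jaw deg 175.71 xax [ 5.e-04  0.e+00 -1.e+00]
tool-frame units [0.065 0.003 0.012]
[0.10427055 0.10046555 0.00118559]
```

View pics/side3c.png

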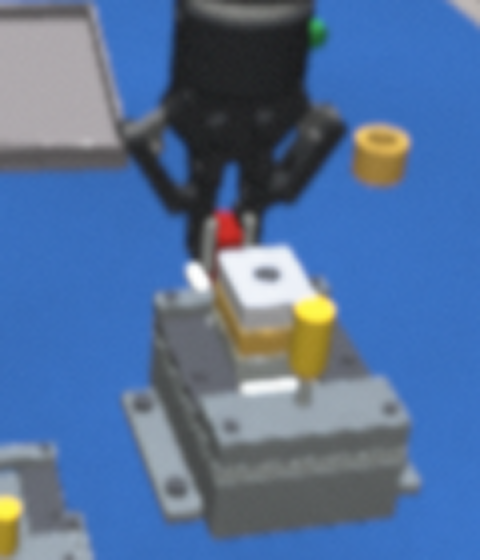

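Gripped at a width of 15.3 mm with hardly any lateral force. I'll start drawing slowly.

>>> move_arm([
  {"dx": 0,"dy": -0.05,"dz": 0,"roll": 0,"fingers": 1},
  {"dx": 0,"dy": -0.1,"dz": 0,"roll": 0,"fingers": 1},
  {"dx": 0,"dy": -0.1,"dz": 0,"roll": 0,"fingers": 1},
  {"dx": 0,"dy": -0.1,"dz": 0,"roll": 0,"fingers": 1},
  {"dx": 0,"dy": -0.1,"dz": 0,"roll": 0,"fingers": 1},
])

```text
t: 11.6
tcp_pos: [0.5839, -0.0365, 0.0567]
tcp_rot: [-2.182, 0.084, 2.186]
force: [-0.1, -9.8, 3.5]
width: 0.0152
```

```bash
python3 -c "
from h import *
to([.5839,-.0484,.0569]);print(arm.sense()['wrist_torque'])
im=arm.camera('wrist');save('wrist7.png',im)
"
```

```text
t 11.6 tcp [ 0.5839 -0.0365  0.0567] F [-0.1 -9.8  3.5] w 0.0152 jaw deg 175.68 xax [-0.0016 -0.0019 -1.    ]
tool-frame units [-0.007  0.396 -0.029]
[-3.36575974  0.08236239  0.01219302]
```

View pics/wrist7.png

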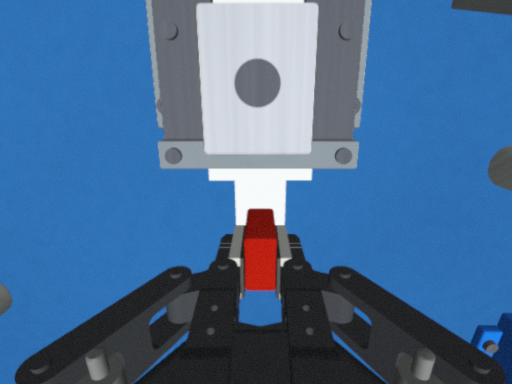

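The slide is moving and the wide plate has emerged, with about 10 N of drag. Continuing.

>>> move_arm([
  {"dx": 0,"dy": -0.15,"dz": 0,"roll": 0,"fingers": 1},
  {"dx": 0,"dy": -0.2,"dz": 0,"roll": 0,"fingers": 1},
  {"dx": 0,"dy": -0.2,"dz": 0,"roll": 0,"fingers": 1},
  {"dx": 0,"dy": -0.2,"dz": 0,"roll": 0,"fingers": 1},
  {"dx": 0,"dy": -0.2,"dz": 0,"roll": 0,"fingers": 1},
  {"dx": 0,"dy": -0.2,"dz": 0,"roll": 0,"fingers": 1},
  {"dx": 0,"dy": -0.2,"dz": 0,"roll": 0,"fingers": 1},
])

```text
t: 12.52
tcp_pos: [0.5868, 0.0039, 0.0564]
tcp_rot: [-2.182, 0.085, 2.186]
force: [0.0, -9.2, 1.8]
width: 0.0152
```

```bash
python3 -c "
from h import *
to([.5839,-.0484,.0569]);print(arm.sense()['wrist_torque'])
save('side4c.png',arm.camera('side'),(255,155,375,295),4)
"
```

```text
t 12.53 tcp [0.5868 0.0039 0.0564] F [ 0.  -9.2  1.8] w 0.0152 jaw deg 175.68 xax [-0.0019 -0.002  -1.    ]
tool-frame units [-0.012  1.747 -0.034]
[-3.33692851 -0.23983049  0.04202406]
```

View pics/side4c.png

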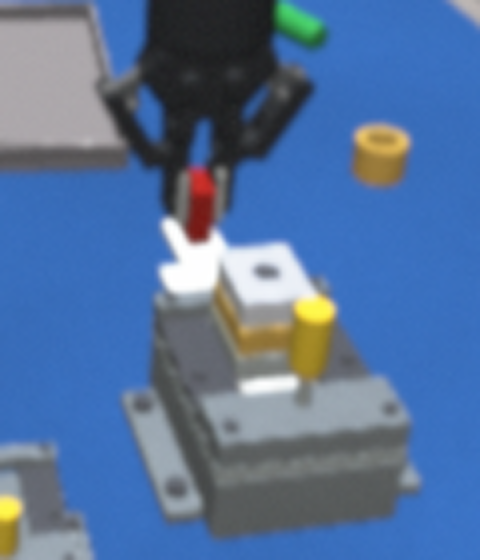

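The stack is steady and the drag is still about 9 N. The tail is about to pass under the stack, so I'll draw the rest in one smooth motion.

>>> move_arm([
  {"dx": -0.01,"dy": -0.3,"dz": 0,"roll": 0,"fingers": 1},
  {"dx": 0,"dy": -0.45,"dz": 0,"roll": 0,"fingers": 1},
  {"dx": 0,"dy": -0.5,"dz": 0,"roll": 0,"fingers": 1},
  {"dx": 0,"dy": -0.5,"dz": 0,"roll": 0,"fingers": 1},
  {"dx": 0,"dy": -0.5,"dz": 0,"roll": 0,"fingers": 1},
  {"dx": 0,"dy": -0.5,"dz": 0,"roll": 0,"fingers": 1},
  {"dx": 0,"dy": -0.4,"dz": 0,"roll": 0,"fingers": 1},
  {"dx": 0,"dy": -0.2,"dz": 0,"roll": 0,"fingers": 1},
])

```text
t: 13.58
tcp_pos: [0.5952, 0.1066, 0.0569]
tcp_rot: [-2.183, 0.081, 2.184]
force: [-0.0, -1.1, -2.4]
width: 0.0148
```

```bash
python3 -c "
from h import *
to([.5839,-.0484,.0569]);print(arm.sense()['wrist_torque'])
im=arm.camera('side');save('side5c.png',im,(225,125,375,295),3.5)
save('wrist8.png',arm.camera('wrist'))
"
```

```text
t 13.57 tcp [0.5952 0.1066 0.0569] F [-0.  -1.1 -2.4] w 0.0148 jaw deg 175.74 xax [-1.e-04  1.e-04 -1.e+00]
tool-frame units [-2.00e-03  5.18e+00 -9.00e-03]
[ 0.0203903   0.00136193 -0.01391206]
```

View pics/side5c.png

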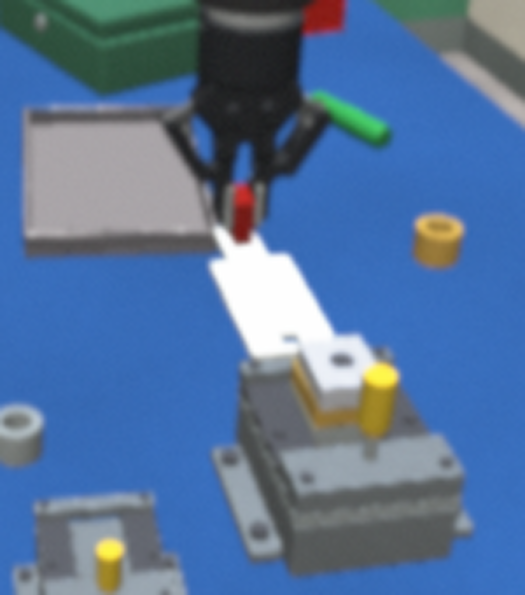

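View pics/wrist8.png

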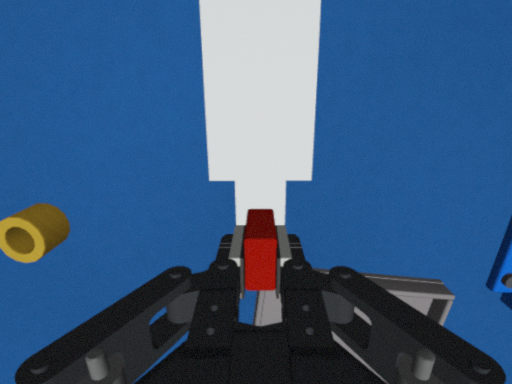

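The slide is out and level, and the stack sits neatly on the channel floor. I'll lift, turn about 6.6° to match the tray, and travel.

>>> move_arm([
  {"dx": -0.4,"dy": -0.2,"dz": 0,"roll": 0,"fingers": 1},
  {"dx": -0.5,"dy": -0.3,"dz": 0,"roll": 0,"fingers": 1},
  {"dx": -0.5,"dy": -0.3,"dz": 0,"roll": 0.65,"fingers": 1},
  {"dx": -0.3,"dy": -0.2,"dz": 0,"roll": 0.65,"fingers": 1},
  {"dx": 0,"dy": 0,"dz": 0,"roll": 0,"fingers": 1},
])

```text
t: 14.3
tcp_pos: [0.5988, 0.1364, 0.11]
tcp_rot: [-2.125, 0.198, 2.119]
force: [-0.6, 0.2, -3.3]
width: 0.0154
```

```bash
python3 -c "
from h import *
to([.557,.365,.105])
"
```

```text
t 14.3 tcp [0.5988 0.1364 0.11  ] F [-0.6  0.2 -3.3] w 0.0154 jaw deg 169.25 xax [ 0.0029  0.0015 -1.    ]
tool-frame units [ 0.175 -7.226  2.79 ]
```

>>> move_arm([
  {"dx": 0,"dy": -0.5,"dz": 0.2,"roll": 0,"fingers": 1},
  {"dx": 0,"dy": -0.9,"dz": 0.35,"roll": 0,"fingers": 1},
  {"dx": 0,"dy": -0.95,"dz": 0.35,"roll": 0,"fingers": 1},
  {"dx": 0,"dy": -0.95,"dz": 0.35,"roll": 0,"fingers": 1},
  {"dx": 0,"dy": -0.95,"dz": 0.35,"roll": 0,"fingers": 1},
  {"dx": 0,"dy": -0.95,"dz": 0.4,"roll": 0,"fingers": 1},
  {"dx": 0,"dy": -0.95,"dz": 0.4,"roll": 0,"fingers": 1},
  {"dx": 0,"dy": -0.8,"dz": 0.3,"roll": 0,"fingers": 1},
])

```text
t: 15.3
tcp_pos: [0.5566, 0.3569, 0.1077]
tcp_rot: [-2.123, 0.2, 2.124]
force: [0.5, 0.5, -2.8]
width: 0.0153
```

>>> move_arm([
  {"dx": 0.1,"dy": -0.2,"dz": 0.1,"roll": 0,"fingers": 1},
  {"dx": 0,"dy": 0,"dz": 0,"roll": 0,"fingers": 1},
  {"dx": 0,"dy": 0,"dz": 0,"roll": 0,"fingers": 1},
])

```text
t: 15.68
tcp_pos: [0.5555, 0.3611, 0.1049]
tcp_rot: [-2.122, 0.202, 2.123]
force: [0.7, -0.3, -2.1]
width: 0.0153
```

```bash
python3 -c "
from h import *
to([.557,.365,.024])
save('top1.png',arm.camera('top'),(60,90,260,230),3.8)
save('side6.png',arm.camera('side'),(150,100,390,300),3)
"
```

```text
t 15.68 tcp [0.5555 0.3611 0.1049] F [ 0.7 -0.3 -2.1] w 0.0153 jaw deg 169.17 xax [-4.e-04 -4.e-04 -1.e+00]
tool-frame units [ 2.696 -0.137 -0.025]
```

View pics/top1.png

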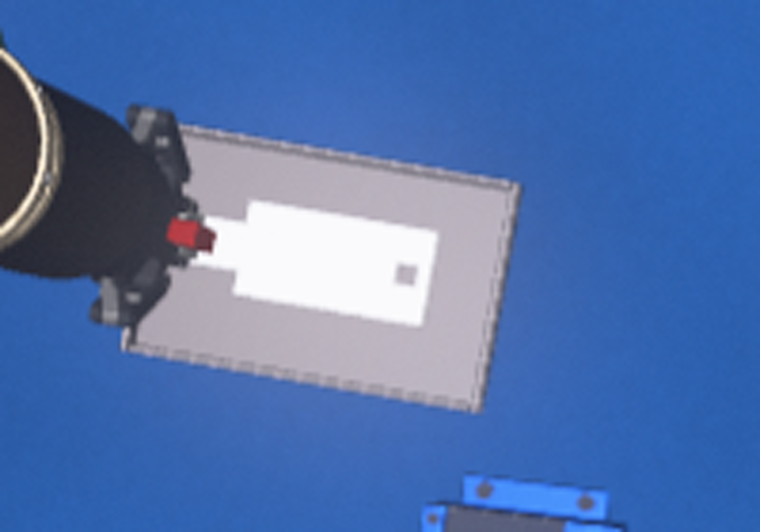

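View pics/side6.png

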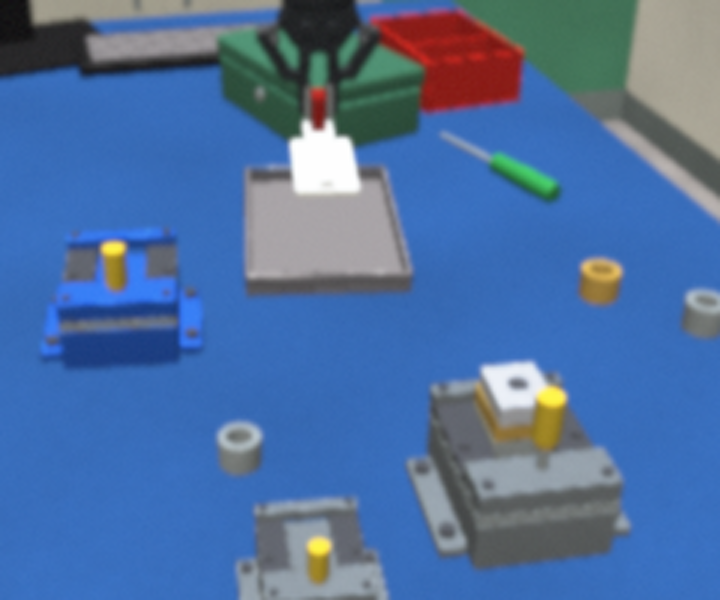

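The slide is above the tray and aligned with it. Lowering.

>>> move_arm([
  {"dx": 0.4,"dy": 0,"dz": 0,"roll": 0,"fingers": 1},
  {"dx": 0.6,"dy": 0,"dz": 0,"roll": 0,"fingers": 1},
  {"dx": 0.6,"dy": 0,"dz": 0,"roll": 0,"fingers": 1},
  {"dx": 0.5,"dy": 0,"dz": 0,"roll": 0,"fingers": 1},
  {"dx": 0.4,"dy": 0,"dz": 0,"roll": 0,"fingers": 1},
  {"dx": 0.15,"dy": 0,"dz": 0,"roll": 0,"fingers": 1},
  {"dx": 0,"dy": 0,"dz": 0,"roll": 0,"fingers": 1},
  {"dx": 0,"dy": 0,"dz": 0,"roll": 0,"fingers": 1},
])

```text
t: 16.77
tcp_pos: [0.5559, 0.3623, 0.0262]
tcp_rot: [-2.123, 0.2, 2.121]
force: [1.0, 0.0, -2.5]
width: 0.0149
```

```bash
python3 -c "
from h import *
to([.557,.365,.022]);print(arm.sense()['wrist_torque'])
"
```

```text
t 16.77 tcp [0.5559 0.3623 0.0262] F [ 1.   0.  -2.5] w 0.0149 jaw deg 169.2 xax [ 9.e-04  8.e-04 -1.e+00]
tool-frame units [ 0.139 -0.097 -0.02 ]
[ 0.07766798 -0.01881515  0.00230603]
```

>>> move_arm([
  {"dx": 0.05,"dy": 0,"dz": 0,"roll": 0,"fingers": 1},
  {"dx": 0.05,"dy": 0,"dz": 0,"roll": 0,"fingers": 1},
  {"dx": 0,"dy": 0,"dz": 0,"roll": 0,"fingers": 1},
])

```text
t: 17.15
tcp_pos: [0.5554, 0.3618, 0.0225]
tcp_rot: [-2.122, 0.201, 2.123]
force: [0.6, 0.4, -2.2]
width: 0.0154
```

>>> move_arm([
  {"dx": 0.03,"dy": 0,"dz": 0,"roll": 0,"fingers": 1},
  {"dx": 0,"dy": 0,"dz": 0,"roll": 0,"fingers": 1},
])

```text
t: 17.4
tcp_pos: [0.5556, 0.362, 0.022]
tcp_rot: [-2.123, 0.2, 2.122]
force: [-0.6, -0.8, 2.0]
width: 0.0151
```

Touched down: vertical force went from -2.2 to +2.0 N. Releasing and backing up.

>>> move_arm([
  {"dx": 0,"dy": 0,"dz": 0,"roll": 0,"fingers": -1},
  {"dx": 0,"dy": 0,"dz": 0,"roll": 0,"fingers": -1},
  {"dx": 0,"dy": 0,"dz": 0,"roll": 0,"fingers": -1},
  {"dx": 0,"dy": 0,"dz": 0,"roll": 0,"fingers": -1},
  {"dx": -0.5,"dy": 0,"dz": 0,"roll": 0,"fingers": -1},
  {"dx": -0.9,"dy": 0,"dz": 0,"roll": 0,"fingers": -1},
  {"dx": -0.9,"dy": 0,"dz": 0,"roll": 0,"fingers": -1},
  {"dx": -0.9,"dy": 0,"dz": 0,"roll": 0,"fingers": -1},
])

```text
t: 18.4
tcp_pos: [0.5557, 0.362, 0.1198]
tcp_rot: [-2.123, 0.2, 2.121]
force: [-0.1, 0.5, -0.0]
width: 0.0852
```

>>> move_arm([
  {"dx": -0.9,"dy": 0,"dz": 0,"roll": 0,"fingers": -1},
  {"dx": -0.9,"dy": 0,"dz": 0,"roll": 0,"fingers": -1},
  {"dx": 0,"dy": 0,"dz": 0,"roll": 0,"fingers": -1},
  {"dx": 0,"dy": 0,"dz": 0,"roll": 0,"fingers": -1},
])

```text
t: 18.9
tcp_pos: [0.5553, 0.3618, 0.1721]
tcp_rot: [-2.122, 0.2, 2.122]
force: [-0.6, 0.2, -0.4]
width: 0.0856
```

```bash
python3 -c "
from h import *
to([.557,.365,.022])
im=arm.camera('top');save('top2.png',im,(60,90,360,230),2.6)
save('side7.png',arm.camera('side'),(210,120,370,300),3.3)
save('wrist9.png',arm.camera('wrist'))
H=hsv(im);print([ (b,onz('top',[b[0]],.011)) for b in blobs((H[...,1]<25)&(H[...,2]>200),200)[0]])
"
```

```text
t 18.9 tcp [0.5553 0.3618 0.1721] F [-0.6  0.2 -0.4] w 0.0856 jaw deg 169.19 xax [ 1.e-04  6.e-04 -1.e+00]
tool-frame units [ 5.003 -0.112 -0.035]
[(([311.5, 139.6], [302, 132, 20, 16, 216]), array([[ 0.59111429, -0.13877837,  0.011     ]])), (([151.7, 161.4], [113, 147, 68, 31, 1287]), array([[0.5410986 , 0.28043381, 0.011     ]]))]
```

View pics/top2.png

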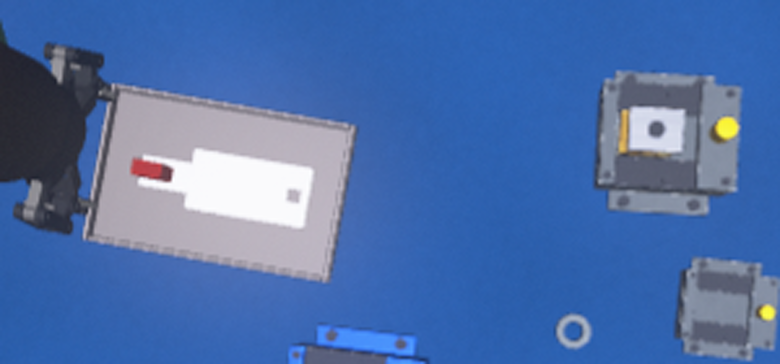

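View pics/side7.png

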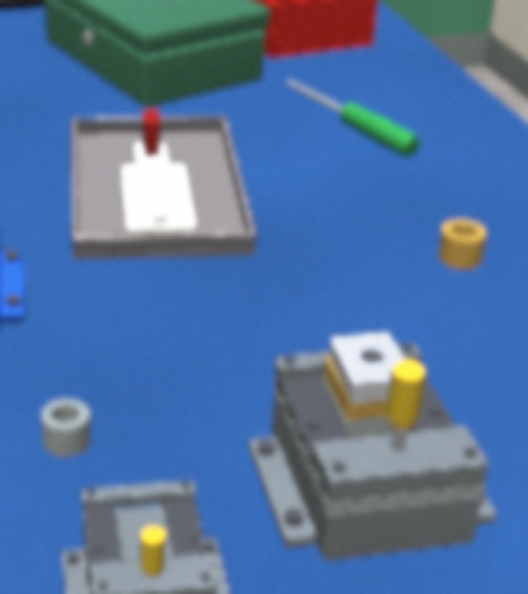

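View pics/wrist9.png

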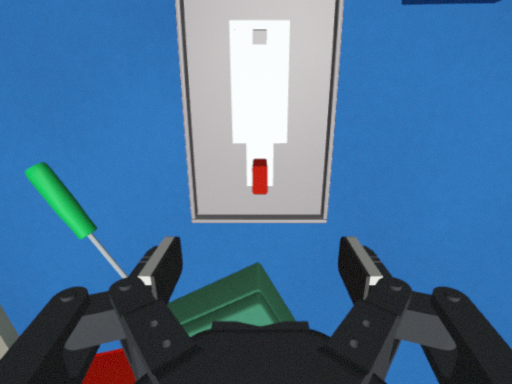

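The slide lies centred in the tray. The top blank shows a strip of brass on the mouth side, so I'll measure that offset.

```bash
python3 -c "
from h import *
im=arm.camera('top');save('top3.png',im,(290,115,350,175),12)
save('side8.png',arm.camera('side'),(290,215,360,275),10)
"
```

```text
(no output)
```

View pics/top3.png

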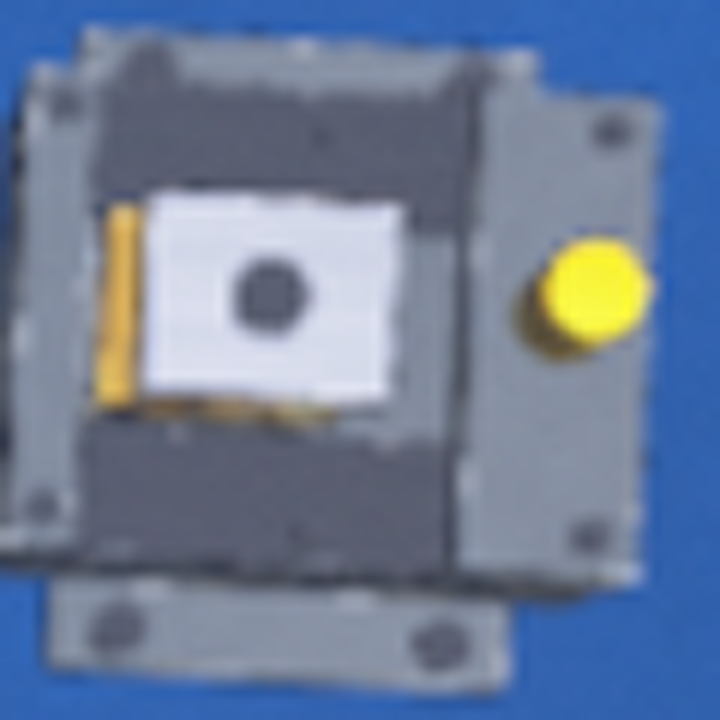

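View pics/side8.png

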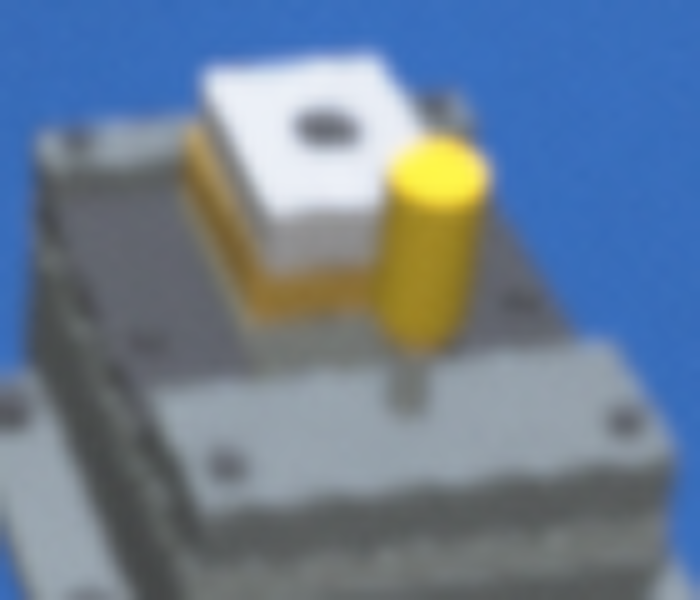

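```bash
python3 -c "
from h import *
T=lambda x,y:[290+(x+.5)/12-.5,115+(y+.5)/12-.5]
S=lambda x,y:[290+(x+.5)/10-.5,215+(y+.5)/10-.5]
b=onz('top',[T(101,302)],.076)[0];a=onz('top',[T(145,293),T(394,300),T(270,295)],.094)
print('brass front mid',b,'alu front/rear/dot',a)
ex=np.array([-.075,-.997]);o=np.array([.5775,-.1455])
for p in (b,*a): print((p[:2]-o)@ex)
# side: rear-left corner lower edges: alu bottom(.076), brass bottom (.058)
for n,uv,z in [('alu top rear-left',S(268,215),.094),('alu/brass',S(268,272),.076),('brass/steel',S(255,322),.058),('alu top front-left',S(205,68),.094),('brass top front-left',S(190,125),.076)]:
    p=onz('side',[uv],z)[0]; print(n,p.round(4),((p[:2]-o)@ex).round(4),((p[:2]-o)@np.array([.997,-.075])).round(4))
"
```

```text
brass front mid [ 0.58181297 -0.09630194  0.076     ] alu front/rear/dot [[ 0.58079794 -0.10317484  0.094     ]
 [ 0.57847034 -0.15308486  0.094     ]
 [ 0.57993565 -0.12825152  0.094     ]]
-0.049373940298652066
-0.04244553212145504
0.007489325863312411
-0.017379409507144866
alu top rear-left [ 0.553  -0.1562  0.094 ] 0.0125 -0.0236
alu/brass [ 0.5562 -0.1525  0.076 ] 0.0085 -0.0208
brass/steel [ 0.5573 -0.1464  0.058 ] 0.0024 -0.0201
alu top front-left [ 0.5599 -0.1029  0.094 ] -0.0412 -0.0208
brass top front-left [ 0.5595 -0.0986  0.076 ] -0.0454 -0.0215
```

The top blank is about 7 mm back from the middle one (limit 15), and the middle and lowest agree to about 2 mm. The alu blank measures 50 mm long at the settled height, as it should. Handing in.

```bash
python3 -c "
from h import *
print(arm.finish_job()); print(arm.sense()['t'])"
```

```text
the job is handed in; nothing more can be done
None
the job is handed in; nothing more can be done
```

The job is done and handed in at about 19 s of the 64 s; the hand-in gave no verdict.

- **Pin:** I lifted it about 19.7 mm, measured from the rise of the gripper. It stayed up after release.
- **Slide:** I drew it about 155 mm straight out with about 10 N of drag. The pull was slow at first, then about 0.12 m/s while the tail passed under the stack. It came out level.
- **Tray:** I set the slide down on a light touch (vertical force from about -2 to +2 N) and released it. The last pictures show it flat and nearly central, and the open gripper has backed off about 150 mm above it.
- **Stack:** The last pictures show it upright and in order on the channel floor. The middle blank is within about 2 mm of the lowest. The top blank slid about 7 mm back on the middle one, so the pile is not perfectly flush but is inside the 15 mm limit.
- **Disagreement:** The top and wrist cameras differed by 1 to 3 mm on the knob position. I centred both grasps on the wrist view; the handle grip showed almost no side force, the knob about 6 N.
- **Not checked:** I judged the tilts of the slide and blanks from the pictures only.

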